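Snap the rice paddle into its clips

ROBOT

A 6-joint arm with a two-finger parallel gripper is mounted at the origin on the work surface. World frame = base frame: x ahead of the robot, y to its left, z up, the work surface at z = 0. Lengths are in mm, angles in rad, forces in N, time in s.
With the tool pointing down it reaches from about 300 to 775 mm from the base axis. Payload 14.6 kg.
Tool frame: the origin (TCP) lies between the finger pads; the fingertips stand 25 mm ahead of it and the grasp point (between the pads) lies 6 mm ahead of it; z points along the fingers, y is the line along which they close (so a half turn about z gives the same grasp; the last joint's range is limited). The gripper opens to 94 mm and grips with 3 to 60 N. Pads are 16 mm wide; open, the fingers measure 119 mm over their backs; the gripper's body (75 mm by 177 mm) begins 78 mm behind the grasp point.
Start: joints at [-1.363, 0.3, 1.521, -0, 1.321, -0.067], TCP at [149.238, -529.356, 230.446] pointing down, gripper open.
Joint ranges: [-3.03, 3.03], [-0.79, 2.21], [0.23, 2.52], [-1.04, 4.18], [0, 3.07], [-2.55, 2.55]. Speed limits (rad/s): [2.22, 2.22, 2.57, 3.14, 3.14, 3.14].

INTERFACE

Orientations are given as [roll, pitch, yaw] about the fixed x, y, z axes, in that order (R = Rz(yaw) Ry(pitch) Rx(roll)).
In Python, from cell import manip gives the robot as it stands. The module is installed in compiled form; this text tells all that it offers.
- The arm moves only by the tool step_arm, never from a script. Its argument "series" is one flat list of numbers, 5 for each row, row after row: the shift along the world's x, y, z in mm, then the turn about the world's z in rad, then the closure, from 0 (fully open) to 1 (shut). In form: [dx, dy, dz, spin, jaw, dx, dy, dz, spin, jaw, ...]. A call has 1 to 20 rows; each row shifts and turns the commanded pose from where the row before left it; what a row does not reach is not made up. A row lasts 1/8 s, in which the tool goes at most 62.5 mm and 10.7 degrees, less where a joint would pass 70% of its speed; a pose out of reach is approached as far as the arm can. A call is refused whole if a number of a shift passes 62.5 or a number of a turn 0.188, either way. A call with a gripper value outside its range is refused whole. The fingers move at their own pace and stop on an object; "squeeze" is the grip in N (left out, the last holds). Time passes only in rows, so rows that do not move let the fingers close. It gives the time, the measured TCP pose, the force, the opening and the grip force at its end, in the units of the state.
- manip.read_state(): the state, without advancing time (a new reading comes with each control period).
- manip.camera(name): name is "scene" or "side" or "wrist"; returns (picture, depth): 400x640x3 uint8, blue, green, red; 400x640 float32, mm along the optical axis (not along the pixel's ray), 0 where there is no reading.
- manip.camera_info(name): a dict with "fovy" (degrees; the focal length in pixels is half the picture's height over the tangent of half this angle, whatever the lens; pixels are square), "cx", "cy" (the principal point, pixels), "k1" (the pictures are not rectified: a ray, as slopes to the right and down, at radius r is drawn at 1 + k1 r^2 times it, then the intrinsics apply), "eye" and "orientation" of the camera in the world. Camera axes: x right, y down, z forward; pixel columns grow to the right and rows downward; lengths in mm; the calibration is good to about 2 mm. A picture is of the moment at which its call begins: read the wrist's pose just before it. camera_info takes no time and is no camera call; for the wrist camera it gives the pose at the moment of the call.
- manip.sign_off(): hands the job in; it is judged then, once.
The state is a dict: "clock": time; "joints": joint angles; "qd": joint speeds; "effort": joint torques, N m; "eef_pos": TCP position; "eef_rot": TCP orientation; "wrist_force": force on the tool from outside, world axes, zero at the start; "moment": the same for the moment, N m; "finger_gap": finger opening in mm; "finger_force": force on a finger pad.
Only numpy, scipy, OpenCV 4.12 (cv2) and the standard library are available. Lean on these libraries where they do the work, as an engineer would, in place of code of your own. Each camera call takes 0.05 s, during which the arm holds its last target. There are 200 camera calls.

TASK

Put the pink rice paddle away: pick it up from the mat by its handle and press the handle down, fully home, into both spring clips of the pink pair on the clip rack, then let go. Leave the green turner lying where it is and the blue ladle in its clips.

Things in the scene. Friction and masses are not known exactly. Their poses are not given: they have to be found in the camera images.
- paddle_mid (a point): Centre of the handle of the loose pink rice paddle (90 g) lying on the beige mat. Round handle 20 mm thick, 135 mm long, axis level, 18 mm above the 3 mm mat. x runs along the handle to the flat oval blade (52 mm wide, tip 184 mm from here, its underside 18 mm below this point); at the other end a 36 mm knob, 68 to 78 mm behind here; z up. Grasp here, across the handle.
- pink_clips_seat (a point): Middle of the handle's axis when home in the pink clips, 60 mm above the table, 42 mm above the pink foot; x along the handle, y along the row, z up. Two sprung clips, each 14 mm long, stand at x = -38 and +38 mm, fingers fit between. Jaws open in y: mouth 36 mm wide at z +27 mm, lips 16 mm apart at z +8. Press the level handle straight down: about 8 N, snaps in; either way round.
- turner_mid (a point): Centre of the handle of the green slotted turner, lying beside the paddle on the same mat, its handle like the paddle's; it stays there. x towards its blade, z up.
- ladle_mid (a point): Centre of the handle of the blue ladle, like the paddle's handle, already held in the blue clips; it stays there. The fixed wooden rack has three pairs of clips side by side, 85 mm apart, in any order: pink (empty, for the paddle), blue (ladle), green (empty). x towards its bowl, z up.

How it is judged (in metres and radians):
On the way:
1. the paddle is picked up off the mat (height (world z) of paddle_mid above 0.075 m), for 0.1 s.
At the end, for the whole second after the job is handed in: The middle of the paddle's handle lies within 20 mm along and 10 mm across of the pink clips' seat, 5 mm above it at most and 10 mm below, the handle within 10 degrees of the clips' line, either way round; turner within 30 mm and ladle within 20 mm of their starts (x of paddle_mid in the frame of pink_clips_seat between -0.02 and 0.02 m and y of paddle_mid in the frame of pink_clips_seat between -0.01 and 0.01 m and z of paddle_mid in the frame of pink_clips_seat between -0.01 and 0.005 m and angle between the x axis of paddle_mid and the x axis of pink_clips_seat, either way round below 0.175 rad and distance of turner_mid from where it was at the start of the episode below 0.03 m and distance of ladle_mid from where it was at the start of the episode below 0.02 m); the robot touches nothing.
It fails at once if the green turner is moved more than 30 mm (distance of turner_mid from where it was at the start of the episode above 0.03 m).
It fails at once if the blue ladle is moved more than 20 mm (distance of ladle_mid from where it was at the start of the episode above 0.02 m).
It also fails if it takes over 35 s, if anything falls off the work surface, if the arm or the gripper's body presses on something with over 40 N, if the wrist force passes 120 N, or if a joint passes its speed limit or range.

## Working session

There is one attempt and no reset: what is moved stays moved. The work goes in short steps, Python scripts to look and compute and a tool call to move; the robot and the scene stay as the last step left them, time stands still between calls to the robot, and variables do not carry over. Pictures are saved under pics/ and viewed, at most 10 in all, crops included, and the job is handed in when it is done.

Besides the shell and the picture viewer there is one more tool, called after ">>>" by a JSON object that holds its "fn" and its "kwargs", one argument or row to a line. step_arm: Moves the arm, as the interface text tells. Its arguments: {"type":"object","properties":{"series":{"type":"array"},"squeeze":{"type":"number"}},"required":["series"]}

```bash
mkdir -p pics
cat > h.py <<'E'
import numpy as np, cv2
from cell import manip
from scipy.spatial.transform import Rotation as R
def cloud(name):
    i=manip.camera_info(name); im,d=manip.camera(name)
    h,w=d.shape; f=h/2/np.tan(np.radians(i["fovy"])/2)
    K=np.array([[f,0,i["cx"]],[0,f,i["cy"]],[0,0,1]])
    v,u=np.mgrid[:h,:w]
    p=cv2.undistortPoints(np.stack([u,v],-1).reshape(-1,1,2).astype(np.float64),K,np.array([i["k1"],0,0,0,0.])).reshape(h,w,2)
    P=np.dstack([p[...,0]*d,p[...,1]*d,d])
    o=np.array(i["orientation"]); M=R.from_euler('xyz',o).as_matrix() if o.shape==(3,) else o
    W=P@M.T+np.array(i["eye"]); W[d==0]=np.nan
    return im,W
E
python3 - <<'E'
from h import *
for n in("scene","side"):
    im,W=cloud(n); np.save(n+".npy",W); cv2.imwrite(f"pics/{n}0.png",im); print(n,manip.camera_info(n))
print(manip.read_state())
E
```

```text
scene {'fovy': 46.80997422461277, 'cx': 324.5833236510514, 'cy': 198.19026412153133, 'k1': -0.022142210724181113, 'eye': array([1162.83576872, -150.83887128, 1042.19021364]), 'orientation': array([-2.57531398,  0.00544717,  1.33543317])}
side {'fovy': 45.993063527817846, 'cx': 321.25522246513646, 'cy': 197.59685668040458, 'k1': -0.10220327634081212, 'eye': array([ 320.88386491, -513.82611246,  761.8789104 ]), 'orientation': array([-2.45224667e+00,  1.99555072e-03, -4.51318768e-01])}
{'clock': 0.1, 'joints': array([-1.36260485e+00,  3.00372925e-01,  1.52149307e+00,  2.13434795e-05,
        1.32071117e+00, -6.66031921e-02]), 'qd': array([ 3.28861819e-04, -7.78505497e-04, -1.73066986e-03, -6.67539717e-04,
       -3.80614397e-04,  3.40342249e-05]), 'effort': array([ 1.23060734e-03, -5.32645869e+01, -3.53283727e+01,  7.09470478e-02,
        2.34898611e-02, -5.98440670e-05]), 'eef_pos': array([ 149.20052578, -529.16565371,  229.97740436]), 'eef_rot': array([-3.14061170e+00, -8.61513962e-05,  2.74789338e-01]), 'wrist_force': array([ 0.49182449, -0.59350078, -0.05200154]), 'moment': array([0.01029339, 0.00420569, 0.05797657]), 'finger_force': 0.0, 'finger_gap': 94.08625621313145}
```

View pics/scene0.png

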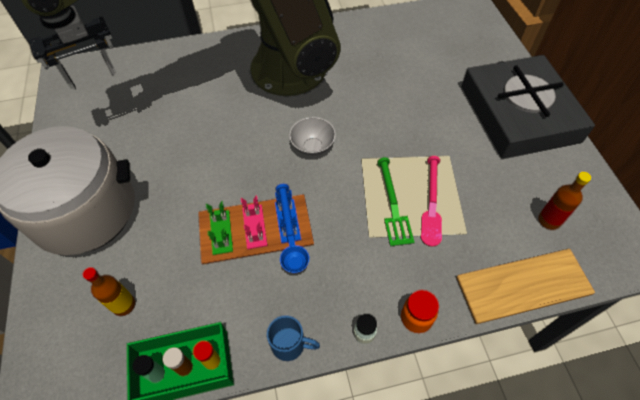

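View pics/side0.png

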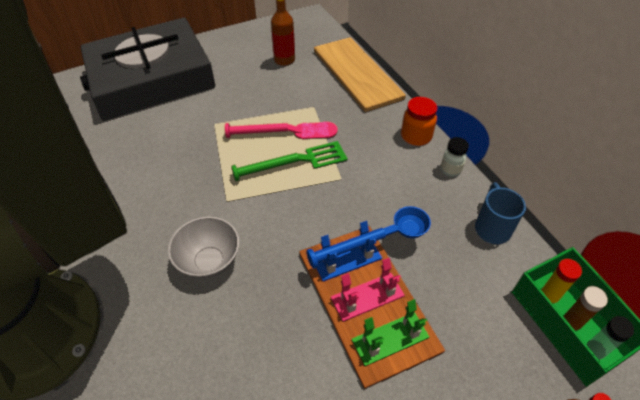

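The scene view shows the paddle with its knob at (433,160) and blade at (431,228), the turner to its left, and the empty pink clips at (254,222) between green and the blue ladle. The side view shows the same layout, with the paddle at (280,130) and the pink clips at (368,290).

```bash
cat > m.py <<'E'
from h import *
def pts(n,hue,box,W=None,im=None):
    x=cv2.cvtColor(im,cv2.COLOR_BGR2HSV); m=(abs(x[...,0].astype(int)-hue)<10)&(x[...,1]>110)&(x[...,2]>50)
    b=np.zeros_like(m); b[box[1]:box[3],box[0]:box[2]]=1
    return W[m&b&~np.isnan(W[...,0])]
E
python3 - <<'E'
from m import *
S={"scene":{"paddle":(168,(410,145,455,250)),"pclip":(168,(235,190,275,255)),"turner":(60,(370,150,420,250)),"gclip":(60,(200,195,236,260)),"ladle":(110,(270,180,312,275))},
"side":{"paddle":(168,(215,110,345,145)),"pclip":(168,(325,255,410,325)),"turner":(60,(225,138,350,185)),"gclip":(60,(345,298,435,368)),"ladle":(110,(300,200,435,285))}}
for n in S:
    W=np.load(n+".npy"); im=cv2.imread(f"pics/{n}0.png")
    for k,(h,b) in S[n].items():
        p=pts(n,h,b,W,im); 
        c=p[:,:2].mean(0); u=np.linalg.svd(p[:,:2]-c,full_matrices=False)[2][0]; u*=np.sign(u[0])
        t=(p[:,:2]-c)@u
        q=p[:,:2]-c; s=q@np.array([-u[1],u[0]])
        print(n,k,len(p),c.round(1),"yaw",np.arctan2(u[1],u[0]).round(3),"t",np.percentile(t,[0,1,99,100]).round(0),"s",np.percentile(s,[1,99]).round(0),"z",np.percentile(p[:,2],[1,25,50,75,99]).round(0))
        print("   ends",(c+u*np.percentile(t,.5)).round(1),(c+u*np.percentile(t,99.5)).round(1))
        if k in("paddle","ladle","turner"):
            for a in range(-120,160,20):
                m=(t>=a)&(t<a+20)
                if m.sum()>5: print("     ",a,m.sum(),"s",np.percentile(s[m],[5,50,95]).round(1),"zmax",np.percentile(p[m,2],97).round(0), end=";")
            print()
        if k=="pclip":
            m=p[:,2]>45; q=p[m]
            import cv2
            _,l,cc=cv2.kmeans(q.astype(np.float32),4,None,(3,100,.1),10,cv2.KMEANS_PP_CENTERS)
            print(cc.round(1),np.bincount(l.ravel()))
E
```

```text
scene paddle 1068 [626.7 257.5] yaw -0.367 t [-189. -157.   98.  101.] s [-24.  25.] z [ 5.  9. 11. 28. 38.]
   ends [478.8 314.5] [719.7 221.8]
      -120 42 s [-7.6 -0.1  8. ] zmax 34.0;      -100 44 s [-7.6 -0.7  7.9] zmax 34.0;      -80 44 s [-7.2  0.1  8.2] zmax 33.0;      -60 48 s [-8.3 -0.6  8.2] zmax 34.0;      -40 45 s [-9.1 -2.1  8.1] zmax 34.0;      -20 62 s [-8.1 -0.8  7.1] zmax 33.0;      0 115 s [-18.5  -0.5  19.7] zmax 18.0;      20 134 s [-21.3   1.9  24.5] zmax 13.0;      40 142 s [-23.3   0.1  22.8] zmax 13.0;      60 140 s [-22.9  -0.3  24.5] zmax 13.0;      80 125 s [-20.2  -0.2  19.9] zmax 13.0;
scene pclip 842 [ 571.4 -196.8] yaw -0.05 t [-104.  -63.   55.   57.] s [-25.  24.] z [13. 18. 21. 51. 88.]
   ends [ 506.1 -193.5] [ 626.7 -199.5]
[[ 607.2 -199.9   51.7]
 [ 532.1 -196.6   52.4]
 [ 531.2 -196.1   77.8]
 [ 606.8 -198.3   78.1]] [54 54 75 85]
scene turner 872 [599.8 162.8] yaw -0.095 t [-180. -148.   99.  101.] s [-30.  30.] z [ 3.  9. 13. 30. 38.]
   ends [450.6 177. ] [699.9 153.3]
      -120 42 s [-7.2 -0.3  8.2] zmax 34.0;      -100 40 s [-7.3 -0.5  6.
[... 3045 characters left out ...]
] yaw 0.024 t [-114. -112.  123.  164.] s [-32.  27.] z [15. 19. 56. 67. 86.]
   ends [ 492.4 -119.1] [ 728.8 -113.3]
      -120 143 s [-7.5  2.5 16.8] zmax 78.0;      -100 368 s [-14.3   2.1  17.6] zmax 79.0;      -80 289 s [-16.4  -0.7  23.6] zmax 86.0;      -60 305 s [-17.4  -0.1  14. ] zmax 71.0;      -40 307 s [-18.6  -1.4  13.7] zmax 70.0;      -20 398 s [-19.3  -3.2  16.6] zmax 84.0;      0 225 s [-21.4  -5.1  16.8] zmax 85.0;      20 92 s [-9.2 -3.7  5.4] zmax 71.0;      40 90 s [-9.  -3.4  4.8] zmax 65.0;      60 147 s [-32.1   2.1  22.9] zmax 65.0;      80 296 s [-34.7   8.6  27.7] zmax 64.0;      100 379 s [-26.3   2.9  23.8] zmax 64.0;      120 66 s [-18.5  -2.9   9.8] zmax 64.0;
```

>>> {"fn": "step_arm", "kwargs": {
  "series": [20,41,0,-0.032,0,20,41,0,-0.032,0,20,41,0,-0.032,0,20,41,0,-0.032,0,20,41,0,-0.032,0,20,41,0,-0.032,0,20,41,0,-0.032,0,20,41,0,-0.032,0,20,41,0,-0.032,0,20,41,0,-0.032,0,20,41,0,-0.032,0,20,41,0,-0.032,0,20,41,0,-0.032,0,20,41,0,-0.032,0,20,41,0,-0.032,0,20,41,0,-0.032,0,20,41,0,-0.032,0,20,41,0,-0.032,0,20,40,0,-0.032,0,17,37,0,-0.03,0],
  "squeeze": 30
}}

```text
clock: 2.6
eef_pos: [546.6, 287.1, 229.9]
eef_rot: [3.141, 0.001, -0.364]
wrist_force: [-0.3, -0.5, 0.2]
finger_gap: 94.3
finger_force: 0.0
```

Run:
```python
from m import *
s=manip.read_state(); print(s["clock"],s["eef_pos"],s["eef_rot"],s["joints"].round(2))
im,W=cloud("wrist"); cv2.imwrite("pics/w1.png",im)
x=pts("w",168,(0,0,640,400),W,im)
h=x[x[:,2]>24]; print(len(x),len(h),np.percentile(x[:,2],[1,50,99]))
c=h[:,:2].mean(0);u=np.linalg.svd(h[:,:2]-c,full_matrices=False)[2][0];u*=np.sign(u[0]);t=(x[:,:2]-c)@u
print(c,np.arctan2(u[1],u[0]),np.percentile(t,[.3,99.7]))
print("from tip",c+u*(np.percentile(t,99.7)-184),"from knob",c+u*(np.percentile(t,.3)+78))
```

```text
2.6 [546.58571906 287.07925047 229.90272071] [ 3.14100257e+00  5.66353701e-04 -3.63953779e-01] [ 0.42  0.45  1.31 -0.    1.38  2.36]
5250 2650 [ 6.78700395 24.36241813 38.16171759]
[546.09193345 293.28054298] -0.017424131588148147 [-70.67621223 168.39119607]
from tip [530.48549887 293.55249908] from knob [553.41460949 293.1529388 ]
```

View pics/w1.png

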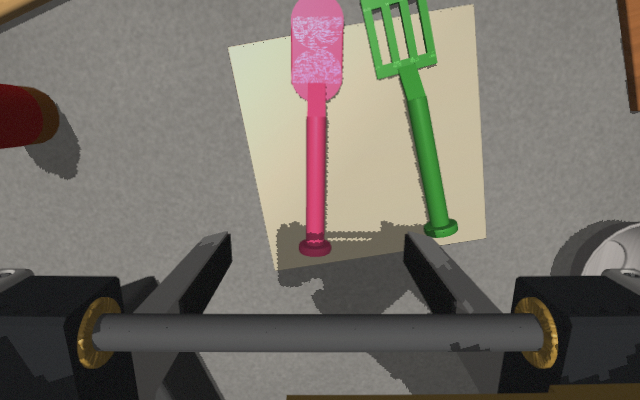

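The wrist view shows the paddle handle from (316,115) to the knob at (315,247), with the turner to its right. The red bottle at left polluted my mask, so I'll restrict the box.

Run:
```python
from m import *
im,W=cloud("wrist")
x=pts("w",168,(285,0,350,262),W,im)
hb=pts("w",168,(295,120,335,232),W,im); hb=hb[hb[:,2]>22]
c=hb[:,:2].mean(0);u=np.linalg.svd(hb[:,:2]-c,full_matrices=False)[2][0];u*=np.sign(u[0]);t=(x[:,:2]-c)@u
print(len(x),len(hb),c,np.arctan2(u[1],u[0]),np.percentile(t,[.3,99.7]),np.percentile(hb[:,2],[5,95]))
print("from knob",c+u*(np.percentile(t,.3)+78))
```

```text
7283 2034 [556.25055524 284.51982976] -0.3739507943002177 [-83.69730386 167.75143015] [24.62888245 31.02611974]
from knob [550.94698405 286.60103226]
```

>>> {"fn": "step_arm", "kwargs": {
  "series": [2,0,-30,-0.007,0,0,0,-30,0,0,0,0,-30,0,0,0,0,-30,0,0,0,0,-30,0,0,0,0,-25,0,0,0,0,-15,0,0,0,0,-8,0,0,0,0,0,0,0.3,0,0,0,0,1,0,0,0,0,1,0,0,0,0,1,0,0,0,0,1,0,0,0,0,1,0,0,0,0,1,0,0,0,0,1],
  "squeeze": 35
}}

```text
clock: 4.7
eef_pos: [548.2, 285.7, 32.4]
eef_rot: [-3.142, 0.0, -0.37]
wrist_force: [-0.3, 0.1, -0.4]
finger_gap: 19.2
finger_force: 35.0
```

>>> {"fn": "step_arm", "kwargs": {
  "series": [0,0,10,0,1,0,0,25,0,1,0,0,35,0,1,0,0,35,0,1,0,0,30,0,1,0,0,15,0,1,2,-20,0,0.02,1,2,-40,0,0.03,1,2,-44,0,0.03,1,2,-44,0,0.03,1,2,-44,0,0.03,1,2,-44,0,0.03,1,2,-44,0,0.03,1,2,-44,0,0.03,1,1,-44,0,0.03,1,1,-44,0,0.03,1,0,-40,0,0.02,1,0,-32,0,0.01,1,0,0,0,0,1,0,0,0,0,1]
}}

```text
clock: 7.2
eef_pos: [566.1, -197.8, 182.1]
eef_rot: [-3.141, 0.001, -0.05]
wrist_force: [0.5, 1.1, -0.6]
finger_gap: 19.1
finger_force: 34.9
```

Run:
```python
from m import *
s=manip.read_state(); print(s["clock"],s["eef_pos"],s["eef_rot"],s["finger_gap"],s["wrist_force"],s["moment"])
O=np.zeros((600,800,3),np.uint8)
for n in("scene","side","wrist"):
    im,W=cloud(n); cv2.imwrite(f"pics/{n}2.png",im); np.save(f"{n}2.npy",W)
a=cv2.imread("pics/scene2.png")[100:400,150:550]; b=cv2.imread("pics/side2.png")[100:400,200:600]; c=cv2.resize(cv2.imread("pics/wrist2.png"),(480,300))
O[:300,:400]=a;O[:300,400:]=b;O[300:,:480]=c; cv2.imwrite("pics/c2.png",O)
```

```text
7.2 [ 566.07307533 -197.75684532  182.05205789] [-3.14115858e+00  8.29201899e-04 -5.02233072e-02] 19.05924483268695 [ 0.4544233   1.09783397 -0.58867279] [0.04451682 0.08564732 0.01955561]
```

View pics/c2.png

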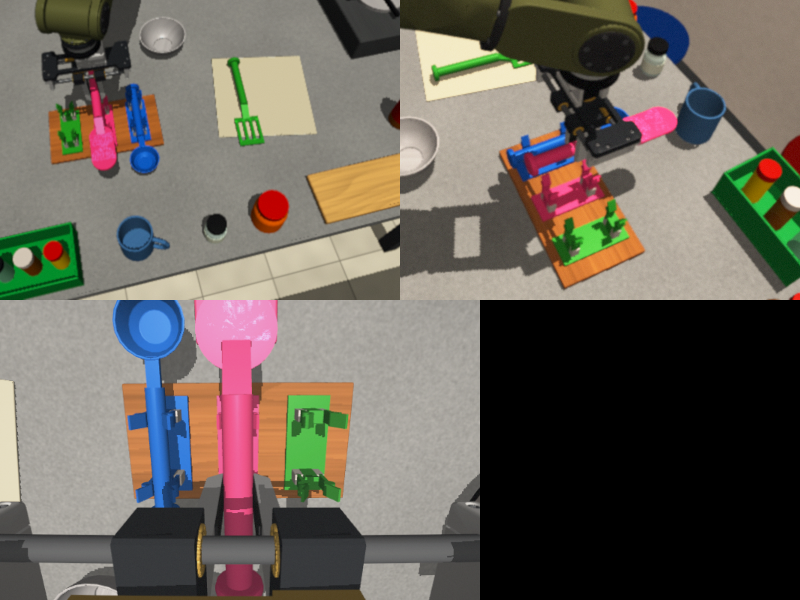

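Paddle held level above the rack: in the wrist crop (lower left) the handle runs at column ~237, with pink clips peeking out on both sides (220–258). I'll measure the residual offsets from this wrist cloud.

Run:
```python
from m import *
im=cv2.imread("pics/wrist2.png"); W=np.load("wrist2.npy")
def fit(p):
    c=p[:,:2].mean(0);u=np.linalg.svd(p[:,:2]-c,full_matrices=False)[2][0];u*=np.sign(u[0]);return c,np.arctan2(u[1],u[0]),u
p=pts("w",168,(200,0,420,400),W,im)
h=p[(p[:,2]>155)&(p[:,2]<200)&(p[:,0]>575)&(p[:,0]<630)]
c,y,u=fit(h); print("handle",len(h),c,y,"y at x=566",c[1]+np.tan(y)*(566-c[0]))
top=[(a,np.percentile(h[abs(h[:,0]-a)<4,2],90).round(1)) for a in range(580,630,10) if (abs(h[:,0]-a)<4).sum()>3]; print(top)
b=p[p[:,2]>140]; print("blade tip x",np.percentile(b[:,0],99.8),"knob",np.percentile(b[:,0],.2))
q=p[(p[:,2]<95)&(p[:,2]>10)]; print("pink clips",len(q),np.percentile(q,[1,50,99],axis=0).round(1))
g=pts("w",60,(370,100,480,280),W,im); g=g[(g[:,2]>12)&(g[:,2]<95)]
print("green",len(g),np.percentile(g,[1,50,99],axis=0).round(1))
f=g[g[:,2]<23]; print("gfoot",fit(f)[:2],np.percentile(f,[1,99],axis=0).round(1))
for n,bx in (("side",(325,255,410,325)),):
    im=cv2.imread(f"pics/side0.png");V=np.load("side.npy");q=pts(n,168,bx,V,im); f=q[q[:,2]<21]; f=f[f[:,2]>14]
    c,y,u=fit(f); print(n,"pink foot",cv2.minAreaRect(f[:,:2].astype(np.float32)))
im=cv2.imread("pics/scene0.png");V=np.load("scene.npy");q=pts("scene",168,(235,190,275,255),V,im); f=q[(q[:,2]<24)&(q[:,2]>14)]
print("scene foot",cv2.minAreaRect(f[:,:2].astype(np.float32)))
# wood
im=cv2.imread("pics/wrist2.png");x=cv2.cvtColor(im,cv2.COLOR_BGR2HSV); m=(x[...,0]>4)&(x[...,0]<20)&(x[...,1]>100)&(abs(W[...,2]-14)<7); w=W[m]; w=w[(w[:,1]<-50)&(w[:,1]>-350)]
print("wood",len(w),cv2.minAreaRect(w[:,:2].astype(np.float32)),np.median(w[:,2]))
```

```text
handle 4832 [ 603.43498723 -200.13545685] -0.04705908648277472 y at x=566 -198.37249896705967
[(580, np.float64(180.3)), (590, np.float64(180.2)), (600, np.float64(180.1)), (610, np.float64(180.0)), (620, np.float64(180.0))]
blade tip x 689.5235760497712 knob 493.8962872383076
pink clips 1303 [[ 529.8 -225.    11.4]
 [ 582.  -216.4   17.6]
 [ 625.3 -172.8   87.1]]
green 7360 [[ 505.5 -307.6   15.4]
 [ 565.9 -283.6   18. ]
 [ 620.7 -257.7   86.4]]
gfoot (array([ 568.66055211, -281.21975312]), np.float64(-0.08649167630374209)) [[ 504.1 -308.2   14.7]
 [ 621.2 -257.5   19.3]]
side pink foot ((563.4161376953125, -180.10943603515625), (84.56025695800781, 119.956298828125), 87.54100799560547)
scene foot ((566.9077758789062, -197.22561645507812), (49.25310516357422, 122.37297821044922), 87.5970458984375)
wood 18684 ((566.0786743164062, -198.6658477783203), (279.45855712890625, 149.24620056152344), 87.50385284423828) 11.3557017351622
```

>>> {"fn": "step_arm", "kwargs": {
  "series": [0,-0.5,-20,0.004,1,0,0,-25,0,1,0,0,-20,0,1,0,0,-10,0,1,0,0,-6,0,1,0,0,-6,0,1,0,0,-6,0,1,0,0,-5,0,1,0,0,-5,0,1,0,0,-4,0,1,0,0,-3,0,1,0,0,-2,0,1,0,0,0,0,1]
}}

```text
clock: 8.98
eef_pos: [566.3, -198.2, 71.2]
eef_rot: [-3.141, -0.0, -0.046]
wrist_force: [-5.3, 6.8, 9.5]
finger_gap: 19.4
finger_force: 34.9
```

>>> {"fn": "step_arm", "kwargs": {
  "series": [0,0,-2,0,1,0,0,0,0,1]
}}

```text
clock: 9.22
eef_pos: [566.4, -198.2, 71.0]
eef_rot: [-3.141, -0.001, -0.046]
wrist_force: [-13.9, 10.3, 28.5]
finger_gap: 19.0
finger_force: 35.0
```

Run:
```python
from m import *
s=manip.read_state(); print(s["clock"],s["eef_pos"],s["wrist_force"],s["moment"])
for n,bx in(("wrist",(200,0,420,400)),("scene",(220,170,290,300))):
    im,W=cloud(n); p=pts(n,168,bx,W,im)
    h=p[(p[:,0]>585)&(p[:,0]<632)&(abs(p[:,1]+199)<4)]
    print(n,[(a,len(h[abs(h[:,0]-a)<4]),np.percentile(h[abs(h[:,0]-a)<4,2],[50,90]).round(1)) for a in range(590,632,10) if (abs(h[:,0]-a)<4).sum()>3])
    cv2.imwrite(f"pics/{n}3.png",im)
```

```text
9.225 [ 566.42487145 -198.2429313    71.02210266] [-13.92435783  10.29533691  28.45397902] [ 2.12079297  2.62038742 -0.05181858]
wrist [(590, 276, array([68.7, 69.5])), (600, 294, array([68.7, 69.6])), (610, 309, array([68.6, 69.5])), (620, 318, array([68.6, 69.6])), (630, 250, array([68.5, 69.5]))]
scene [(590, 11, array([ 70.3, 176. ])), (600, 10, array([70.3, 71.6])), (610, 11, array([71. , 72.5])), (620, 9, array([70.7, 73.6])), (630, 9, array([69.6, 71.6]))]
```

View pics/wrist3.png

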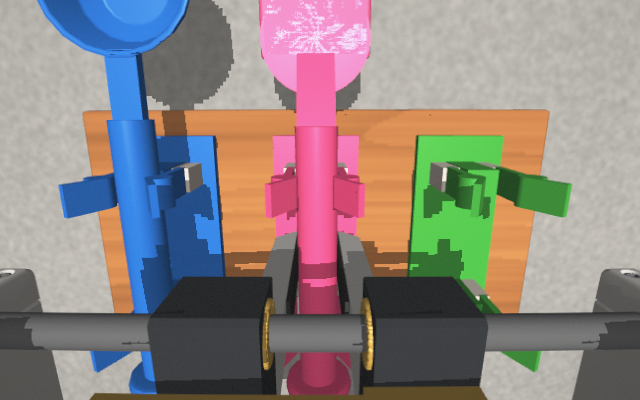

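The handle sits between the front pink clip jaws at (315,195), level, its top at z≈69.5 (axis ≈60). It is home against the stop, so I'll ease the press, open partly (neighbours are close) and rise.

>>> {"fn": "step_arm", "kwargs": {
  "series": [0,0,2,0,1,0,0,0,0,0.55,0,0,0,0,0.55,0,0,0,0,0.55,0,0,0,0,0.55,0,0,5,0,0.55,0,0,10,0,0.55,0,0,20,0,0.55,0,0,30,0,0.55,0,0,40,0,0.55,0,0,40,0,0.55,0,0,30,0,0.55,-30,0,10,0,0.55,-40,0,0,0,0.55,0,0,0,0,0.55]
}}

```text
clock: 11.2
eef_pos: [494.9, -198.9, 256.9]
eef_rot: [3.141, -0.001, -0.047]
wrist_force: [0.2, -0.4, -0.1]
finger_gap: 42.3
finger_force: 0.0
```

Run:
```python
from m import *
s=manip.read_state(); print(s["clock"],s["eef_pos"],s["wrist_force"],s["finger_gap"])
im,W=cloud("scene"); p=pts("s",168,(220,170,290,300),W,im); cv2.imwrite("pics/s4.png",im[130:320,170:490])
h=p[abs(p[:,1]+199)<4]; print([(a,np.median(h[abs(h[:,0]-a)<4,2]).round(1)) for a in range(510,632,10) if (abs(h[:,0]-a)<4).sum()>3])
b=p[(p[:,2]>35)&(p[:,2]<60)&(p[:,0]>630)];b=p[p[:,2]<110]
print("tip x",np.percentile(b[b[:,2]>35,0],99.5),"knob",np.percentile(b[b[:,2]>35,0],.5))
for y0,hue,bx in((0,60,(370,150,420,250)),(0,110,(270,180,312,275))): 
    q=pts("s",hue,bx,W,im); print(q[:,:2].mean(0),len(q))
```

```text
11.2 [ 494.85035634 -198.92417972  256.86982592] [ 0.2219264  -0.36874739 -0.14603007] 42.335502693375204
[(510, np.float64(69.0)), (520, np.float64(69.7)), (530, np.float64(70.3)), (540, np.float64(69.5)), (550, np.float64(70.2)), (560, np.float64(69.9)), (570, np.float64(70.5)), (580, np.float64(69.7)), (590, np.float64(71.1)), (600, np.float64(69.9)), (610, np.float64(69.4)), (620, np.float64(69.9)), (630, np.float64(69.3))]
tip x 748.7666214056154 knob 492.02419970211724
[599.52935922 162.72757824] 875
[ 622.58504978 -114.68192942] 1639
```

View pics/s4.png

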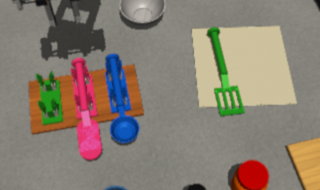

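The picture shows the paddle in the pink clips (crop ~(84,90)), level with its handle top at z≈70. Its middle is at x≈566–570. The turner and ladle haven't moved, and the gripper is clear.

```bash
python3 -c "
from cell import manip
print(manip.sign_off())"
```

```text
the job is handed in; nothing more can be done
None
```

The pink rice paddle is pressed fully home in the pink clips and released, the turner and ladle measured as unmoved, and the job was handed in at about 11 s; no verdict came back.

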